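# Line reagent bottles up by height on the storage board

### The arm

A 6-joint arm with a two-finger parallel gripper is mounted at the origin on a cart in front of the work surface, level with it; the furniture and walls round the work are solid. World frame = base frame: x ahead of the robot, y to its left, z up, the work surface at z = 0. Lengths are in m, angles in rad, forces in N, time in s.
With the tool pointing down it reaches from about 0.25 to 0.85 m from the base axis. Payload 12.5 kg.
Tool frame: the origin (TCP) lies midway between the tips of the shut fingers; the grasp point (between the pads) lies 19 mm behind it; z points along the fingers, y is the line along which they close (so a half turn about z gives the same grasp; the last joint's range is limited). The gripper opens to 93 mm and grips with 3 to 60 N. Pads are 15 mm wide; open, the fingers measure 128 mm over their backs; the gripper's body (75 mm by 188 mm) begins 65 mm behind the grasp point.
Start: joints at [1.036, 0.351, 1.652, -0, 1.139, -0.085], TCP at [0.239, 0.495, 0.219] pointing down, gripper open.
Joint ranges: [-2.75, 2.75], [-0.79, 2.1], [0.01, 2.65], [-1.57, 4.71], [0.07, 3.14], [-2.87, 2.87]. Speed limits (rad/s): [2.22, 2.22, 2.79, 3.14, 3.14, 3.14].

### API

Orientations are given as [roll, pitch, yaw] about the fixed x, y, z axes, in that order (R = Rz(yaw) Ry(pitch) Rx(roll)).
In Python, from cell import ctrl gives the robot as it stands.
- The arm moves only by the shell command python3 -m crank 'ROWS' [FORCE]. ROWS is JSON, a list of rows, each a list of 7 numbers: the shift along the tool's x, y, z in cm, then the turn, a rotation vector about the tool's x, y, z in degrees, then the finger opening in cm, from 0 to 9.3. In form: [[tx, ty, tz, ax, ay, az, gripper], ...]. A call has 1 to 10 rows; each row shifts and turns the commanded pose from where the row before left it, along the tool's axes as they then stand; what a row does not reach is not made up. A row lasts 1/12 s, in which the tool goes at most 41.7 mm and 7.16 degrees, less where a joint would pass 70% of its speed; a pose out of reach is approached as far as the arm can. A call is refused whole if a number of a shift passes 4.17 or a number of a turn 7.16, either way. A call with a gripper value outside its range is refused whole. The fingers move at their own pace and stop on an object; FORCE is the grip in N (left out, the last holds). Time passes only in rows, so rows that do not move let the fingers close. It gives the time, the measured TCP pose, the force, the opening and the grip force at its end, in the units of the state.
- ctrl.sense(): the state, without advancing time (a new reading comes with each control period).
- ctrl.capture(name): name is "scene" or "top"; returns (picture, depth): 384x512x3 uint8, red, green, blue; 384x512 float32, m along the optical axis (not along the pixel's ray), 0 where there is no reading.
- ctrl.camera_info(name): a dict with "K" (3x3 intrinsics, pixels), "cam_to_world" (4x4, takes a point from camera to world coordinates). Camera axes: x right, y down, z forward; pixel columns grow to the right and rows downward; lengths in m; the calibration is good to about 2 mm. A picture is of the moment at which its call begins. camera_info takes no time and is no camera call.
- ctrl.close_job(): hands the job in; it is judged then, once.
Trained networks look in the newest picture that a camera, given by its name, has taken for a name from the list of things; names that differ only in an ending like _2 or _b are one class to them, and where a whole thing is asked for, a point or a joint stands for the part that bears it (a point fixed in the world has none). Each returns a list of dicts, best first, with "conf" (0 to 1); they miss things now and then, are a little off and sometimes report something else, mostly with a low value. They report only what shows in the picture. A call takes as long as a camera call.
- ctrl.boxes_of(camera, name): "xyz" ([x, y, z] in m, in world coordinates, good to about 4 mm: the middle of the surface that is visible of it).
- ctrl.place_of(camera, name): "xyz" ([x, y, z] in m, in world coordinates, good to about 4 mm: a listed point, or the origin of a listed thing).
The state is a dict: "time_s": time; "joint_positions": joint angles; "dq": joint speeds; "tau": joint torques, N m; "position": TCP position; "tcp_rot": TCP orientation; "wrist_force": force on the tool from outside, world axes, zero at the start; "wrist_torque": the same for the moment, N m; "opening": finger opening in m; "grip_force": force on a finger pad.
Only numpy, scipy, OpenCV 4.12 (cv2) and the standard library are available. Lean on these libraries where they do the work, as an engineer would, in place of code of your own. Each camera call takes 0.05 s, during which the arm holds its last target. There are 200 camera calls.

### The job

Stand the four bottles from the front of the bench (amber with a white cap, one with an orange cap, two with blue caps) upright on the four white pads of the board, one to a pad and centred on it, in order of height: the shortest next to the red block, then taller and taller to the grey end. Do not knock any bottle over, leave the glass beaker where it is, and let go of everything at the end.

Things in the scene. Friction and masses are not known exactly. Their poses are not given: they have to be found in the camera images.
- bottle_a_mid (a point): The smallest bottle: amber glass with a white paper band and a white screw cap, 86 mm tall, body 43 mm in diameter, cap 33 mm in diameter over its top 22 mm; about 0.11 kg. Loose, stands upright; the point is on its axis half-way up (43 mm above its foot and below the top of its cap); z is up along the axis. It is round, so its yaw means nothing.
- bottle_b_mid (a point): The second smallest bottle: laboratory bottle with an orange screw cap, 108 mm tall, body 56 mm in diameter, cap 46 mm in diameter over its top 28 mm; about 0.18 kg. Loose, stands upright; the point is on its axis half-way up (54 mm above its foot and below the top of its cap); z is up along the axis. It is round, so its yaw means nothing.
- bottle_c_mid (a point): The second tallest bottle: laboratory bottle with a blue screw cap, 146 mm tall, body 70 mm in diameter, cap 52 mm in diameter over its top 28 mm; about 0.35 kg. Loose, stands upright; the point is on its axis half-way up (73 mm above its foot and below the top of its cap); z is up along the axis. It is round, so its yaw means nothing.
- bottle_d_mid (a point): The tallest bottle: laboratory bottle with a blue screw cap, 182 mm tall, body 86 mm in diameter, cap 52 mm in diameter over its top 28 mm; about 0.6 kg (the large blue-capped bottle in the far left corner of the bench is another one, no part of the job). Loose, stands upright; the point is on its axis half-way up (91 mm above its foot and below the top of its cap); z is up along the axis. It is round, so its yaw means nothing.
- pad_1: Round white pad with a dark rim, 92 mm in diameter, 2 mm thick, the left-hand end one (largest y) of four alike in a straight row, 105 mm from centre to centre, fixed on a 112 x 460 mm aluminium board with a ledge 14 mm high along its far edge. The origin is the centre of the pad's underside; its top is 2 mm above that, 8 mm above the bench. z is up, y runs along the row to the left.
- pad_2: Round white pad with a dark rim, 92 mm in diameter, 2 mm thick, second from the left of four alike in a straight row, 105 mm from centre to centre, fixed on a 112 x 460 mm aluminium board with a ledge 14 mm high along its far edge. The origin is the centre of the pad's underside; its top is 2 mm above that, 8 mm above the bench. z is up, y runs along the row to the left.
- pad_3: Round white pad with a dark rim, 92 mm in diameter, 2 mm thick, third from the left of four alike in a straight row, 105 mm from centre to centre, fixed on a 112 x 460 mm aluminium board with a ledge 14 mm high along its far edge. The origin is the centre of the pad's underside; its top is 2 mm above that, 8 mm above the bench. z is up, y runs along the row to the left.
- pad_4: Round white pad with a dark rim, 92 mm in diameter, 2 mm thick, the right-hand end one (smallest y) of four alike in a straight row, 105 mm from centre to centre, fixed on a 112 x 460 mm aluminium board with a ledge 14 mm high along its far edge. The origin is the centre of the pad's underside; its top is 2 mm above that, 8 mm above the bench. z is up, y runs along the row to the left.
- red_stop: Red block 90 x 20 x 22 mm, fixed across one end of the board, its middle 59 mm beyond the centre of the nearest pad; its top is 28 mm above the bench. It marks the end where the row begins; a like grey block is at the other end. At some starts the red block is at the left end, at others at the right. The origin is the centre of its underside; y runs along the row.
- beaker_mid (a point): Glass beaker, clear, open, 69 mm in diameter and 86 mm tall, a loose bystander standing on the bench on the robot's side of the board. The point is on its axis half-way up; z is up.

How it is judged:
At the end, for the whole second after the job is handed in: The bottles stand on the pads in order of height, shortest next to the red block (at whichever end it is), tallest at the grey end; each within 12 mm of its pad's centre, upright within 0.1 rad, resting on the pad (height within 5 mm), released and at rest (((horizontal distance between red_stop and pad_1 below 0.2 m and horizontal distance between bottle_a_mid and pad_1 below 0.012 m and horizontal distance between bottle_b_mid and pad_2 below 0.012 m and horizontal distance between bottle_c_mid and pad_3 below 0.012 m and horizontal distance between bottle_d_mid and pad_4 below 0.012 m) or (horizontal distance between red_stop and pad_4 below 0.2 m and horizontal distance between bottle_a_mid and pad_4 below 0.012 m and horizontal distance between bottle_b_mid and pad_3 below 0.012 m and horizontal distance between bottle_c_mid and pad_2 below 0.012 m and horizontal distance between bottle_d_mid and pad_1 below 0.012 m)) and angle between each of bottle_a_mid, bottle_b_mid, bottle_c_mid, bottle_d_mid's own z axis and vertical below 0.1 rad and height (world z) of bottle_a_mid between 0.046 and 0.056 m and linear speed of each of bottle_a, bottle_b, bottle_c, bottle_d below 0.02 m/s and angular speed of each of bottle_a, bottle_b, bottle_c, bottle_d below 0.2 rad/s and height (world z) of bottle_b_mid between 0.057 and 0.067 m and height (world z) of bottle_c_mid between 0.076 and 0.086 m and height (world z) of bottle_d_mid between 0.094 and 0.104 m); the robot touches nothing.
It fails at once if a bottle is knocked over (tilted more than 0.6 rad) (angle between any of bottle_a_mid, bottle_b_mid, bottle_c_mid, bottle_d_mid's own z axis and vertical above 0.6 rad).
It fails at once if the glass beaker is moved more than 20 mm or tilted more than 0.4 rad (distance of beaker_mid from where it was at the start of the episode above 0.02 m or angle between beaker_mid's own z axis and vertical above 0.4 rad).
It also fails if it takes over 102 s, if anything falls off the work surface, if the arm or the gripper's body presses on something with over 40 N, if the wrist force passes 120 N, or if a joint passes its speed limit or range.

## Working session

There is one attempt and no reset: what is moved stays moved. The work goes in short steps, Python scripts to look and compute and a shell command to move; the robot and the scene stay as the last step left them, time stands still between calls to the robot, and variables do not carry over. Pictures are saved under pics/ and viewed, at most 14 in all, crops included, and the job is handed in when it is done.

```bash
mkdir -p pics
cat > h.py <<'E'
from cell import ctrl
import numpy as np, cv2
def snap(cam,fn):
    p,d=ctrl.capture(cam); cv2.imwrite('pics/'+fn,p[:,:,::-1]); return p,d
def cloud(cam,d):
    i=ctrl.camera_info(cam);K=np.array(i['K']);T=np.array(i['cam_to_world'])
    v,u=np.mgrid[:d.shape[0],:d.shape[1]]
    c=np.stack([(u-K[0,2])/K[0,0]*d,(v-K[1,2])/K[1,1]*d,d],-1)
    return c@T[:3,:3].T+T[:3,3]
E
python3 - <<'E'
from h import *
for c in('scene','top'):
    snap(c,c+'0.png')
    for n in['bottle_a_mid','bottle_b_mid','bottle_c_mid','bottle_d_mid','pad_1','pad_2','pad_3','pad_4','red_stop','beaker_mid']:
        print(c,n,[(np.round(r['xyz'],3).tolist(),round(r['conf'],2)) for r in ctrl.place_of(c,n)][:5])
s=ctrl.sense();print(s['time_s'],s['position'],s['tcp_rot'],s['opening'])
E
```

```text
scene bottle_a_mid [([0.538, -0.102, 0.073], 0.71)]
scene bottle_b_mid []
scene bottle_c_mid [([0.404, 0.377, 0.008], 0.66), ([0.536, -0.1, 0.074], 0.46)]
scene bottle_d_mid [([0.53, -0.269, 0.09], 0.68)]
scene pad_1 [([0.458, 0.287, 0.004], 0.67), ([0.517, 0.204, 0.008], 0.66), ([0.403, 0.376, 0.005], 0.4), ([0.58, 0.111, 0.004], 0.37)]
scene pad_2 [([0.458, 0.287, 0.004], 0.67), ([0.517, 0.204, 0.008], 0.66), ([0.403, 0.376, 0.005], 0.4), ([0.58, 0.111, 0.004], 0.37)]
scene pad_3 [([0.458, 0.287, 0.004], 0.67), ([0.517, 0.204, 0.008], 0.66), ([0.403, 0.376, 0.005], 0.4), ([0.58, 0.111, 0.004], 0.37)]
scene pad_4 [([0.458, 0.287, 0.004], 0.67), ([0.517, 0.204, 0.008], 0.66), ([0.403, 0.376, 0.005], 0.4), ([0.58, 0.111, 0.004], 0.37)]
scene red_stop [([0.368, 0.427, 0.003], 0.41), ([0.46, 0.29, 0.004], 0.4)]
scene beaker_mid []
top bottle_a_mid [([0.407, -0.359, 0.04], 0.7), ([0.42, -0.18, 0.052], 0.64)]
top bottle_b_mid [([0.419, -0.18, 0.053], 0.57)]
top bottle_c_mid [([0.537, -0.102, 0.073], 0.8)]
top bottle_d_mid [([0.526, -0.265, 0.092], 0.84)]
top pad_1 [([0.46, 0.286, 0.005], 0.8), ([0.576, 0.114, 0.01], 0.79), ([0.404, 0.375, 0.01], 0.59), ([0.522, 0.204, 0.007], 0.58)]
top pad_2 [([0.46, 0.286, 0.005], 0.8), ([0.576, 0.114, 0.01], 0.79), ([0.404, 0.375, 0.01], 0.59), ([0.522, 0.204, 0.007], 0.58)]
top pad_3 [([0.46, 0.286, 0.005], 0.8), ([0.576, 0.114, 0.01], 0.79), ([0.404, 0.375, 0.01], 0.59), ([0.522, 0.204, 0.007], 0.58)]
top pad_4 [([0.46, 0.286, 0.005], 0.8), ([0.576, 0.114, 0.01], 0.79), ([0.404, 0.375, 0.01], 0.59), ([0.522, 0.204, 0.007], 0.58)]
top red_stop [([0.371, 0.422, 0.004], 0.82)]
top beaker_mid [([0.353, 0.041, 0.045], 0.71), ([0.461, 0.292, 0.008], 0.36)]
1.1 [0.23910074 0.49530313 0.2186436 ] [ 3.14156818e+00 -2.08560525e-05  2.69177411e+00] 0.09276320104671455
```

View pics/scene0.png

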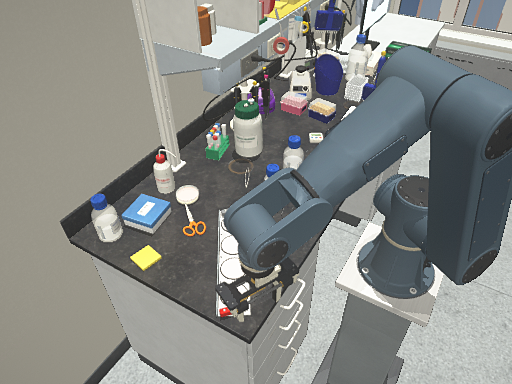

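View pics/top0.png

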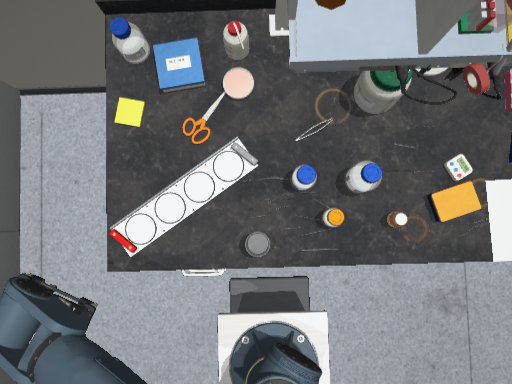

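Run:
```python
from h import *
p,d=ctrl.capture('top');P=cloud('top',d)
# cap tops: circle centroid by height band
for n,x,y,h in[('a',.407,-.36,.086),('b',.419,-.18,.108),('c',.537,-.102,.146),('d',.528,-.267,.182),('bk',.353,.041,.086)]:
    m=(np.hypot(P[...,0]-x,P[...,1]-y)<.06)&(abs(P[...,2]-h)<.01)&(d>0)
    q=P[m]
    if len(q)>4:
        c,r=cv2.minEnclosingCircle(q[:,:2].astype(np.float32).reshape(-1,1,2))
        print(n,len(q),q.mean(0).round(4),np.round(c,4),round(r,4),(np.ptp(q,0)).round(3))
# pads: white pixels near z=.008
g=p.min(-1)
for x,y in[(.404,.375),(.46,.286),(.52,.204),(.577,.113)]:
    m=(np.hypot(P[...,0]-x,P[...,1]-y)<.05)&(abs(P[...,2]-.008)<.01)&(g>190)
    q=P[m]
    if len(q)>4: print('pad',len(q),q.mean(0).round(4),np.round(cv2.minEnclosingCircle(q[:,:2].astype(np.float32).reshape(-1,1,2))[0],4),np.ptp(q,0).round(3))
```

```text
a 128 [ 0.4072 -0.3583  0.0862] [ 0.4075 -0.3603] 0.018 [0.033 0.034 0.019]
b 210 [ 0.4178 -0.1788  0.108 ] [ 0.4181 -0.1792] 0.0225 [0.043 0.043 0.016]
c 282 [ 0.532  -0.1002  0.1458] [ 0.5324 -0.1004] 0.0255 [0.051 0.048 0.017]
d 308 [ 0.527  -0.265   0.1819] [ 0.5277 -0.2663] 0.0257 [0.05  0.048 0.018]
bk 99 [0.3488 0.037  0.0848] [0.3495 0.0355] 0.0343 [0.066 0.066 0.017]
pad 776 [0.404  0.3743 0.0086] [0.404 0.375] [0.099 0.1   0.019]
pad 767 [0.4601 0.2854 0.0084] [0.46  0.286] [0.1   0.099 0.019]
pad 771 [0.5199 0.2042 0.0084] [0.52   0.2041] [0.098 0.098 0.019]
pad 750 [0.5762 0.1135 0.0084] [0.5769 0.113 ] [0.099 0.098 0.019]
```

The scene view shows the arm over the board's red end, with the bottles partly hidden behind it. In the top view the red block is at (123,240), next to the left pad (140,229). The grey end is at (240,150), next to pad 4 (228,165). The bottles are c (304,176), d (366,176), b (333,217) and a (398,219), and the beaker is at (258,243). So a goes on pad_1, b on pad_2, c on pad_3 and d on pad_4.

```bash
cat >> h.py <<'E'
def togo(x,y,z,ang=None):
    """total shift (cm, current tool axes) and tool-z turn (deg) to target; ang = world angle of tool y (deg)"""
    s=ctrl.sense(); from scipy.spatial.transform import Rotation as Ro
    R=Ro.from_euler('xyz',s['tcp_rot']).as_matrix()
    t=R.T@(np.array([x,y,z])-s['position'])*100
    a=np.degrees(np.arctan2(R[1,1],R[0,1]))
    print('t',round(s['time_s'],2),'pos',np.round(s['position'],4),'ang',round(a,2),'tilt z',R[:,2].round(3),'op',round(s['opening'],4),'grip',round(s['grip_force'],1),'\n shift cm',t.round(2),'az',None if ang is None else round(a-ang,2))
E
python3 - <<'E'
from h import *
p,d=ctrl.capture('top');P=cloud('top',d)
g=(p.min(-1)>185).astype(np.uint8)
n,l,st,c=cv2.connectedComponentsWithStats(g,connectivity=4)
C=[]
for i in range(1,n):
    q=P[l==i]; m=q.mean(0)
    if 300<st[i,4]<1500 and abs(m[2]-.008)<.005 and .3<m[0]<.65 and m[1]>0: 
        e=cv2.minEnclosingCircle(q[:,:2].astype(np.float32).reshape(-1,1,2));print(st[i,4],m.round(4),np.round(e,4) if 0 else (np.round(e[0],4),round(e[1],4)));C.append(m[:2])
C=np.array(sorted(C,key=lambda a:-a[1]))
if len(C)==4:
    k=np.arange(4)-1.5;u=(k[:,None]*C).sum(0);u/=np.linalg.norm(u)
    print('dir',u.round(4),np.degrees(np.arctan2(u[0],-u[1])));print((C.mean(0)+k[:,None]*.105*u).round(4))
togo(.4075,-.36,.2186,90)
E
python3 -m crank '[[0,0,0,0,0,-6.45,9.3],[0,0,0,0,0,-6.45,9.3],[0,0,0,0,0,-6.45,9.3],[0,0,0,0,0,-6.45,9.3],[-0.7,-3.56,0,0,0,0,9.3],[-0.7,-3.56,0,0,0,0,9.3],[-0.7,-3.56,0,0,0,0,9.3],[-0.7,-3.56,0,0,0,0,9.3],[-0.7,-3.56,0,0,0,0,9.3],[-0.7,-3.56,0,0,0,0,9.3]]'
```

```text
399 [0.5469 0.1576 0.0102] (array([0.4848, 0.1161]), 0.1312)
664 [0.5197 0.2024 0.0089] (array([0.5203, 0.2023]), 0.0433)
t 1.2 pos [0.2391 0.4953 0.2186] ang 64.23 tilt z [-0. -0. -1.] op 0.0932 grip 0.0 
 shift cm [-52.35 -69.7    0.  ] az -25.77
time_s: 2.03
position: [0.2811, 0.2802, 0.2187]
tcp_rot: [3.141, 0.0, -3.141]
wrist_force: [0.1, 0.6, 0.9]
opening: 0.0929
grip_force: 0.0
```

```bash
python3 -m crank '[[-0.7,-3.56,0,0,0,0,9.3],[-0.7,-3.56,0,0,0,0,9.3],[-0.7,-3.56,0,0,0,0,9.3],[-0.7,-3.56,0,0,0,0,9.3],[-0.7,-3.56,0,0,0,0,9.3],[-0.7,-3.56,0,0,0,0,9.3],[-0.7,-3.56,0,0,0,0,9.3],[-0.7,-3.56,0,0,0,0,9.3],[-0.7,-3.56,0,0,0,0,9.3],[-0.7,-3.56,0,0,0,0,9.3]]' >/dev/null
python3 -m crank '[[-0.7,-3.56,0,0,0,0,9.3],[-0.7,-3.56,0,0,0,0,9.3],[-0.7,-3.56,0,0,0,0,9.3],[-0.7,-3.56,0,0,0,0,9.3],[-0.7,-3.56,0,0,0,0,9.3],[0,0,0,0,0,0,9.3],[0,0,0,0,0,0,9.3]]'
python3 - <<'E'
from h import *
p,d=ctrl.capture('top');P=cloud('top',d);cv2.imwrite('pics/t1.png',p[:,:,::-1])
hsv=p.astype(int)
C=[]
i=ctrl.camera_info('top');K=np.array(i['K']);T=np.array(i['cam_to_world'])
def ray(uv):
    r=T[:3,:3]@np.array([(uv[0]-K[0,2])/K[0,0],(uv[1]-K[1,2])/K[1,1],1]);return T[:3,3]+r*(.008-T[2,3])/r[2]
g=cv2.cvtColor(p,cv2.COLOR_RGB2GRAY)
for x,y in[(.404,.375),(.46,.286),(.52,.203),(.577,.1135)]:
    # rim: dark pixels inside annulus; average radius-fit over angle of darkest location
    pts=[]
    Ti=np.linalg.inv(T)
    for a in np.arange(0,360,6):
        best=[]
        for r in np.arange(.036,.052,.0005):
            w=Ti@np.array([x+r*np.cos(np.radians(a)),y+r*np.sin(np.radians(a)),.008,1]);w=K@(w[:3]/w[2])
            best.append(cv2.getRectSubPix(g.astype(np.float32),(1,1),(float(w[0]),float(w[1])))[0,0])
        r=np.arange(.036,.052,.0005)[int(np.argmin(best))]
        pts.append((x+r*np.cos(np.radians(a)),y+r*np.sin(np.radians(a))))
    pts=np.array(pts)
    A=np.c_[2*pts,np.ones(len(pts))]
    s=np.linalg.lstsq(A,(pts**2).sum(1),rcond=None)[0]
    C.append(s[:2]);print(s[:2].round(4),np.sqrt(s[2]+s[0]**2+s[1]**2).round(4))
C=np.array(C);k=np.arange(4)-1.5;u=(k[:,None]*C).sum(0);u/=np.linalg.norm(u)
print('dir',u.round(4),np.degrees(np.arctan2(u[0],-u[1])));print((C.mean(0)+k[:,None]*.105*u).round(4))
togo(.4075,-.36,.027,90)
E
```

```text
time_s: 3.45
position: [0.3863, -0.2534, 0.2183]
tcp_rot: [3.141, -0.0, 3.14]
wrist_force: [-0.7, 0.9, -0.2]
opening: 0.0928
grip_force: 0.0
[0.4023 0.3775] 0.0453
[0.4588 0.2873] 0.0457
[0.5204 0.2022] 0.0451
[0.5777 0.1127] 0.0462
dir [ 0.5556 -0.8314] 33.75468476471551
[[0.4023 0.3759]
 [0.4606 0.2886]
 [0.5189 0.2013]
 [0.5773 0.114 ]]
t 3.5 pos [ 0.3862 -0.2523  0.2184] ang 89.96 tilt z [-0.001  0.001 -1.   ] op 0.0931 grip 0.0 
 shift cm [ -2.15 -10.78  19.13] az -0.04
```

```bash
python3 -m crank '[[-0.55,-3.6,0,0,0,0,9.3],[-0.8,-3.6,0,0,0,0,9.3],[-0.8,-3.6,0,0,0,0,9.3],[0,0,3,0,0,0,9.3],[0,0,3,0,0,0,9.3],[0,0,3,0,0,0,9.3],[0,0,3,0,0,0,9.3],[0,0,0,0,0,0,9.3],[0,0,0,0,0,0,9.3]]'
python3 -c "
from h import *
togo(.4075,-.3595,.027,90)"
```

```text
time_s: 4.25
position: [0.4079, -0.3589, 0.0986]
tcp_rot: [3.14, -0.002, -3.14]
wrist_force: [0.5, -0.6, 0.5]
opening: 0.0932
grip_force: 0.0
t 4.25 pos [ 0.4079 -0.3589  0.0986] ang 90.09 tilt z [-0.002  0.002 -1.   ] op 0.0932 grip 0.0 
 shift cm [ 0.03 -0.07  7.16] az 0.09
```

Run:
```python
from h import *
snap('scene','s2.png')
```

```text
(no output)
```

View pics/s2.png

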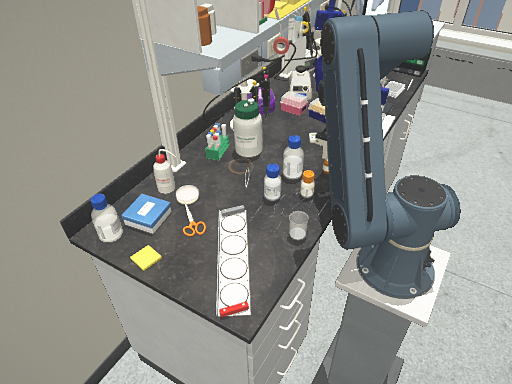

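The scene view shows the board clear, with the red block at (234,309). Bottles c, d and b are still standing at (272,183), (293,155) and (308,183). The gripper is hidden behind the arm, over bottle a.

```bash
python3 -m crank '[[0,0,2.4,0,0,0,9.3],[0,0,2.4,0,0,0,9.3],[0,0,2.4,0,0,0,9.3],[0,0,0,0,0,0,5],[0,0,0,0,0,0,3.5],[0,0,0,0,0,0,3.5],[0,0,0,0,0,0,3.5],[0,0,0,0,0,0,3.5],[0,0,0,0,0,0,3.5],[0,0,0,0,0,0,3.5]]' 12
python3 -m crank '[[0,0,0,0,0,0,3.5],[0,0,0,0,0,0,3.5],[0,0,0,0,0,0,3.5]]'
```

```text
time_s: 5.13
position: [0.4083, -0.3604, 0.0273]
tcp_rot: [-3.141, 0.001, -3.141]
wrist_force: [0.2, -0.1, -0.5]
opening: 0.0511
grip_force: 0.0
time_s: 5.38
position: [0.4081, -0.3603, 0.0269]
tcp_rot: [-3.141, 0.0, -3.141]
wrist_force: [-1.3, 1.4, 4.9]
opening: 0.0429
grip_force: 12.0
```

```bash
python3 -m crank '[[0,0,-1,0,0,0,3.5],[0,0,-2.5,0,0,0,3.5],[0,0,-3.5,0,0,0,3.5],[0,0,-3.5,0,0,0,3.5],[0,0,-3,0,0,0,3.5],[0,0,-2,0,0,7.04,3.5],[0,0,-1,0,0,7.04,3.5],[0,0,0,0,0,7.04,3.5],[0,0,0,0,0,7.04,3.5],[0,0,0,0,0,7.04,3.5]]'
python3 -m crank '[[0,0,0,0,0,7.04,3.5],[0,0,0,0,0,7.04,3.5],[0,0,0,0,0,7.04,3.5],[0,0,0,0,0,0,3.5]]'
python3 -c "
from h import *
togo(.403,.3757,.2,33.75)"
```

```text
time_s: 6.22
position: [0.4079, -0.3601, 0.1923]
tcp_rot: [-3.141, 0.0, 2.522]
wrist_force: [0.1, -0.2, -0.3]
opening: 0.0421
grip_force: 12.0
time_s: 6.55
position: [0.4079, -0.3601, 0.192]
tcp_rot: [-3.142, -0.0, 2.153]
wrist_force: [0.3, -0.2, -1.4]
opening: 0.0428
grip_force: 12.0
t 6.55 pos [ 0.4079 -0.3601  0.192 ] ang 33.38 tilt z [-0.  0. -1.] op 0.0428 grip 12.0 
 shift cm [61.71 40.08 -0.79] az -0.37
```

```bash
python3 -m crank '[[1.5,1,0,0,0,-0.37,3.5],[3,1.95,0,0,0,0,3.5],[3,1.95,0,0,0,0,3.5],[3,1.95,0,0,0,0,3.5],[3,1.95,0,0,0,0,3.5],[3,1.95,0,0,0,0,3.5],[3,1.95,0,0,0,0,3.5],[3,1.95,0,0,0,0,3.5],[3,1.95,0,0,0,0,3.5],[3,1.95,0,0,0,0,3.5]]' >/dev/null
python3 -m crank '[[3,1.95,0,0,0,0,3.5],[3,1.95,0,0,0,0,3.5],[3,1.95,0,0,0,0,3.5],[3,1.95,0,0,0,0,3.5],[3,1.95,0,0,0,0,3.5],[3,1.95,0,0,0,0,3.5],[3,1.95,0,0,0,0,3.5],[3,1.95,0,0,0,0,3.5],[3,1.95,0,0,0,0,3.5],[3,1.95,0,0,0,0,3.5]]' >/dev/null
python3 -m crank '[[1.5,1,0,0,0,0,3.5],[0,0,0,0,0,0,3.5],[0,0,0,0,0,0,3.5],[0,0,0,0,0,0,3.5]]'
python3 -c "
from h import *
togo(.403,.3757,.037,33.75)
snap('top','t2.png')"
```

```text
time_s: 8.55
position: [0.3952, 0.3549, 0.1916]
tcp_rot: [-3.141, 0.0, 2.168]
wrist_force: [0.6, -0.0, -0.5]
opening: 0.043
grip_force: 12.0
t 8.55 pos [0.3952 0.3549 0.1916] ang 34.21 tilt z [-0.    -0.001 -1.   ] op 0.043 grip 12.0 
 shift cm [ 1.29  1.83 15.46] az 0.46
```

View pics/t2.png

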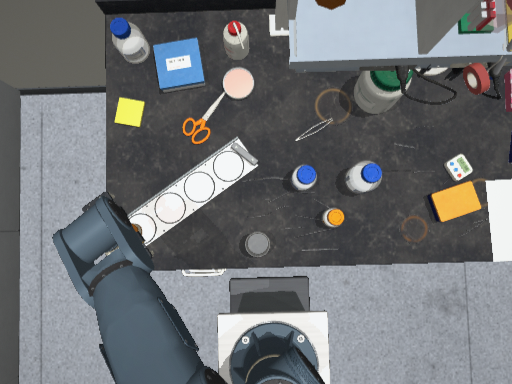

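The top view shows bottle a gone from the bench and the arm over the left end of the board. The other bottles and the beaker (258,243) have not moved.

```bash
python3 -m crank '[[1.3,1.83,0,0,0,0.46,3.5],[0,0,3,0,0,0,3.5],[0,0,3.5,0,0,0,3.5],[0,0,3.5,0,0,0,3.5],[0,0,2.5,0,0,0,3.5],[0,0,1,0,0,0,3.5],[0,0,0,0,0,0,3.5],[0,0,0,0,0,0,3.5]]'
python3 -c "
from h import *
togo(.403,.3757,.0355,33.75)"
```

```text
time_s: 9.27
position: [0.4039, 0.3764, 0.0576]
tcp_rot: [3.141, -0.0, 2.157]
wrist_force: [0.0, 0.9, -1.2]
opening: 0.0426
grip_force: 12.0
t 9.27 pos [0.4039 0.3764 0.0576] ang 33.6 tilt z [ 0.001  0.    -1.   ] op 0.0426 grip 12.0 
 shift cm [-0.01 -0.11  2.21] az -0.15
```

```bash
python3 -m crank '[[0,-0.1,1,0,0,0,3.5],[0,0,0.8,0,0,0,3.5],[0,0,0.4,0,0,0,3.5],[0,0,0,0,0,0,3.5],[0,0,0,0,0,0,3.5],[0,0,0,0,0,0,5],[0,0,0,0,0,0,6.2],[0,0,0,0,0,0,6.2],[0,0,0,0,0,0,6.2],[0,0,0,0,0,0,6.2]]'
python3 -m crank '[[0,0,-1,0,0,0,6.2],[0,0,-3,0,0,0,6.2],[0,0,-4,0,0,0,6.2],[0,0,-4,0,0,0,9.2],[0,0,-4,0,0,0,9.2],[0,0,0,0,0,0,9.2]]'
python3 -c "
from h import *
togo(.418,-.179,.17,33.75)"
```

```text
time_s: 10.1
position: [0.4025, 0.376, 0.0347]
tcp_rot: [3.141, 0.0, 2.158]
wrist_force: [0.9, 0.3, -0.1]
opening: 0.0614
grip_force: 0.0
time_s: 10.6
position: [0.4048, 0.378, 0.203]
tcp_rot: [3.13, -0.001, 2.158]
wrist_force: [1.0, 0.3, 1.3]
opening: 0.0771
grip_force: 0.0
t 10.6 pos [0.4048 0.378  0.203 ] ang 33.63 tilt z [ 0.009  0.007 -1.   ] op 0.0771 grip 0.0 
 shift cm [-47.11 -29.78   2.9 ] az -0.12
```

```bash
python3 -m crank '[[-1.5,-1,0,0,0,0,9.2],[-3.15,-2,0,0,0,0,9.2],[-3.15,-2,0,0,0,0,9.2],[-3.15,-2,0,0,0,0,9.2],[-3.15,-2,0,0,0,0,9.2],[-3.15,-2,0,0,0,0,9.2],[-3.15,-2,0,0,0,0,9.2],[-3.15,-2,0,0,0,0,9.2],[-3.15,-2,0,0,0,0,9.2],[-3.15,-2,0,0,0,0,9.2]]' >/dev/null
python3 -m crank '[[-3.15,-2,0,0,0,0,9.2],[-3.15,-2,0,0,0,0,9.2],[-3.15,-2,0,0,0,0,9.2],[-3.15,-2,0,0,0,0,9.2],[-3.15,-2,0,0,0,0,9.2],[-1.5,-1,0,0,0,0,9.2],[0,0,0,0,0,0,9.2],[0,0,0,0,0,0,9.2],[0,0,0,0,0,0,9.2]]'
python3 - <<'E'
from h import *
togo(.418,-.179,.082,33.75)
snap('top','t3.png')
for n in('bottle_b_mid','bottle_a_mid'):print([(np.round(r['xyz'],4),r['conf']) for r in ctrl.place_of('top',n)])
p,d=ctrl.capture('top');P=cloud('top',d)
q=P[(np.hypot(P[...,0]-.403,P[...,1]-.376)<.04)&(abs(P[...,2]-.094)<.006)]
print(len(q),q.mean(0))
E
```

```text
time_s: 12.18
position: [0.4132, -0.1816, 0.1948]
tcp_rot: [3.142, -0.0, 2.158]
wrist_force: [0.6, 0.2, -0.0]
opening: 0.0922
grip_force: 0.0
t 12.18 pos [ 0.4132 -0.1816  0.1948] ang 33.62 tilt z [-0.  0. -1.] op 0.0922 grip 0.0 
 shift cm [-0.05  0.54 11.28] az -0.13
[(array([ 0.4197, -0.1788,  0.0553]), 0.47)]
[(array([0.4026, 0.3746, 0.048 ]), 0.52), (array([0.3702, 0.4264, 0.005 ]), 0.4), (array([0.4023, 0.3776, 0.0084]), 0.31)]
116 [0.40167347 0.37392221 0.09378783]
```

View pics/t3.png

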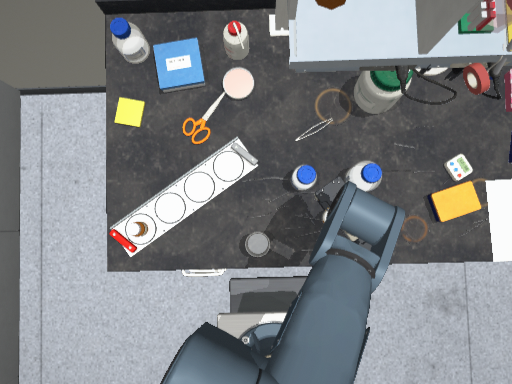

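Bottle a stands centred on pad 1, at (140,229) in the top view. Next is b.

```bash
python3 -m crank '[[-0.05,0.55,0,0,0,0,9.2],[0,0,3,0,0,0,9.2],[0,0,3.5,0,0,0,9.2],[0,0,3.5,0,0,0,9.2],[0,0,1.3,0,0,0,9.2],[0,0,0,0,0,0,9.2],[0,0,0,0,0,0,9.2],[0,0,0,0,0,0,6],[0,0,0,0,0,0,3.5],[0,0,0,0,0,0,3.5]]' 18
python3 -m crank '[[0,0,0,0,0,0,3.5],[0,0,0,0,0,0,3.5],[0,0,0,0,0,0,3.5],[0,0,0,0,0,0,3.5],[0,0,0,0,0,0,3.5],[0,0,0,0,0,0,3.5],[0,0,0,0,0,0,3.5]]'
```

```text
time_s: 13.22
position: [0.4189, -0.18, 0.0828]
tcp_rot: [3.141, 0.002, 2.158]
wrist_force: [-0.5, 0.4, -0.1]
opening: 0.0765
grip_force: 0.0
time_s: 13.8
position: [0.4183, -0.1797, 0.0817]
tcp_rot: [3.142, 0.0, 2.158]
wrist_force: [-0.1, -0.4, 0.3]
opening: 0.0454
grip_force: 18.0
```

```bash
python3 -m crank '[[0,0,-0.8,0,0,0,3.5],[0,0,-2.2,0,0,0,3.5],[0,0,-3.5,0,0,0,3.5],[0,0,-3.5,0,0,0,3.5],[0,0,-2.5,0,0,0,3.5],[0,0,-1,0,0,0,3.5],[0,0,0,0,0,0,3.5]]'
python3 -c "
from h import *
togo(.4605,.2877,.2,33.75)"
```

```text
time_s: 14.38
position: [0.419, -0.1801, 0.2186]
tcp_rot: [3.14, 0.003, 2.158]
wrist_force: [-0.4, 0.6, -1.9]
opening: 0.0453
grip_force: 18.0
t 14.38 pos [ 0.419  -0.1801  0.2186] ang 33.62 tilt z [ 0.003 -0.002 -1.   ] op 0.0453 grip 18.0 
 shift cm [36.66 29.36  1.78] az -0.13
```

```bash
python3 -m crank '[[1,0.8,0,0,0,-0.13,3.5],[2,1.6,0,0,0,0,3.5],[2.85,2.28,0,0,0,0,3.5],[2.85,2.28,0,0,0,0,3.5],[2.85,2.28,0,0,0,0,3.5],[2.85,2.28,0,0,0,0,3.5],[2.85,2.28,0,0,0,0,3.5],[2.85,2.28,0,0,0,0,3.5],[2.85,2.28,0,0,0,0,3.5],[2.85,2.28,0,0,0,0,3.5]]' >/dev/null
python3 -m crank '[[2.85,2.28,0,0,0,0,3.5],[2.85,2.28,0,0,0,0,3.5],[2.85,2.28,0,0,0,0,3.5],[1.5,1.2,0,0,0,0,3.5],[0.8,0.65,0,0,0,0,3.5],[0,0,0,0,0,0,3.5],[0,0,0,0,0,0,3.5],[0,0,0,0,0,0,3.5]]'
python3 -c "
from h import *
togo(.4605,.2877,.0905,33.75)"
```

```text
time_s: 15.88
position: [0.4583, 0.2866, 0.216]
tcp_rot: [-3.14, 0.0, 2.159]
wrist_force: [0.4, 0.1, -1.1]
opening: 0.0452
grip_force: 18.0
t 15.88 pos [0.4583 0.2866 0.216 ] ang 33.7 tilt z [-0.001 -0.001 -1.   ] op 0.0452 grip 18.0 
 shift cm [-0.03  0.26 12.55] az -0.05
```

```bash
python3 -m crank '[[0,0.26,2,0,0,0,3.5],[0,0,3.3,0,0,0,3.5],[0,0,3.3,0,0,0,3.5],[0,0,2,0,0,0,3.5],[0,0,0.8,0,0,0,3.5],[0,0,0,0,0,0,3.5],[0,0,0,0,0,0,3.5]]'
python3 -c "
from h import *
togo(.4605,.2877,.09,33.75)"
```

```text
time_s: 16.47
position: [0.4613, 0.289, 0.1035]
tcp_rot: [3.141, 0.0, 2.159]
wrist_force: [0.4, -0.4, -1.0]
opening: 0.0451
grip_force: 18.0
t 16.47 pos [0.4613 0.289  0.1035] ang 33.7 tilt z [ 0.001  0.    -1.   ] op 0.0451 grip 18.0 
 shift cm [-0.07 -0.14  1.35] az -0.05
```

```bash
python3 -m crank '[[-0.05,-0.1,0.7,0,0,0,3.5],[0,0,0.5,0,0,0,3.5],[0,0,0.15,0,0,0,3.5],[0,0,0,0,0,0,3.5],[0,0,0,0,0,0,3.5],[0,0,0,0,0,0,5.5],[0,0,0,0,0,0,6.5],[0,0,0,0,0,0,6.5],[0,0,0,0,0,0,6.5],[0,0,0,0,0,0,6.5]]'
python3 -m crank '[[0,0,-1,0,0,0,6.5],[0,0,-3,0,0,0,6.5],[0,0,-4,0,0,0,6.5],[0,0,-4,0,0,0,9.2],[0,0,-2,0,0,0,9.2],[0,0,0,0,0,0,9.2]]'
python3 -c "
from h import *
togo(.5323,-.1005,.21,33.75)"
```

```text
time_s: 17.3
position: [0.4601, 0.2885, 0.0891]
tcp_rot: [-3.142, -0.0, 2.16]
wrist_force: [-0.6, 0.3, -0.1]
opening: 0.0648
grip_force: 0.0
time_s: 17.8
position: [0.4618, 0.2894, 0.2349]
tcp_rot: [3.133, 0.001, 2.16]
wrist_force: [-0.3, 0.2, -0.4]
opening: 0.0806
grip_force: 0.0
t 17.8 pos [0.4618 0.2894 0.2349] ang 33.75 tilt z [ 0.008  0.004 -1.   ] op 0.0806 grip 0.0 
 shift cm [-36.33 -15.83   2.39] az 0.0
```

```bash
python3 -m crank '[[-1.5,-0.65,0,0,0,0,9.2],[-3.3,-1.44,0,0,0,0,9.2],[-3.3,-1.44,0,0,0,0,9.2],[-3.3,-1.44,0,0,0,0,9.2],[-3.3,-1.44,0,0,0,0,9.2],[-3.3,-1.44,0,0,0,0,9.2],[-3.3,-1.44,0,0,0,0,9.2],[-3.3,-1.44,0,0,0,0,9.2],[-3.3,-1.44,0,0,0,0,9.2],[-3.3,-1.44,0,0,0,0,9.2]]' >/dev/null
python3 -m crank '[[-3.3,-1.44,0,0,0,0,9.2],[-1.8,-0.74,0,0,0,0,9.2],[0,0,0,0,0,0,9.2],[0,0,0,0,0,0,9.2],[0,0,0,0,0,0,9.2]]'
python3 - <<'E'
from h import *
togo(.5325,-.1005,.12,33.75)
for n in('bottle_c_mid','bottle_b_mid'):
  for c in('top','scene'):
    if n=='bottle_c_mid': snap(c,c+'4.png')
    print(c,n,[(np.round(r['xyz'],4),r['conf']) for r in ctrl.place_of(c,n)])
p,d=ctrl.capture('top');P=cloud('top',d)
q=P[(np.hypot(P[...,0]-.4605,P[...,1]-.2877)<.04)&(abs(P[...,2]-.116)<.006)]
print(len(q),q.mean(0))
E
```

```text
time_s: 19.05
position: [0.5301, -0.1004, 0.2289]
tcp_rot: [-3.141, -0.001, 2.16]
wrist_force: [0.1, -1.2, -0.3]
opening: 0.0917
grip_force: 0.0
t 19.05 pos [ 0.5301 -0.1004  0.2289] ang 33.76 tilt z [-0.001  0.    -1.   ] op 0.0917 grip 0.0 
 shift cm [-0.15  0.19 10.89] az 0.01
top bottle_c_mid [(array([ 0.5331, -0.1046,  0.0743]), 0.66)]
scene bottle_c_mid [(array([ 0.5351, -0.103 ,  0.0734]), 0.7)]
top bottle_b_mid [(array([0.4639, 0.2902, 0.0601]), 0.78)]
scene bottle_b_mid [(array([0.4575, 0.289 , 0.0617]), 0.6)]
201 [0.46020466 0.28753787 0.11557121]
```

View pics/scene4.png

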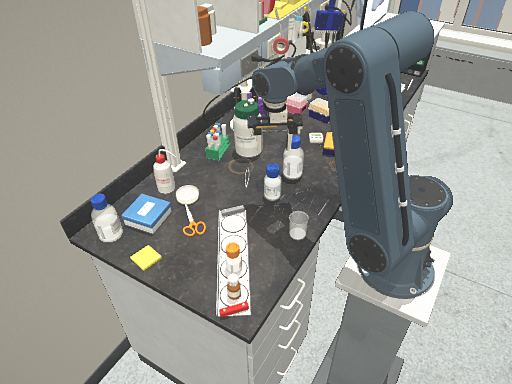

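The scene view shows b on pad 2 (234,262) and a on pad 1 (234,290), both upright. The gripper is above c (272,183).

```bash
python3 -m crank '[[-0.25,0.18,1,0,0,0,9.2],[0,0,3,0,0,0,9.2],[0,0,3.5,0,0,0,9.2],[0,0,2.4,0,0,0,9.2],[0,0,1,0,0,0,9.2],[0,0,0,0,0,0,9.2],[0,0,0,0,0,0,9.2],[0,0,0,0,0,0,6],[0,0,0,0,0,0,4],[0,0,0,0,0,0,4]]' 28
python3 -m crank '[[0,0,0,0,0,0,4],[0,0,0,0,0,0,4],[0,0,0,0,0,0,4],[0,0,0,0,0,0,4],[0,0,0,0,0,0,4],[0,0,0,0,0,0,4],[0,0,0,0,0,0,4]]'
```

```text
time_s: 20.23
position: [0.534, -0.1023, 0.1213]
tcp_rot: [3.14, 0.002, 2.16]
wrist_force: [0.5, 0.5, 0.3]
opening: 0.0768
grip_force: 0.0
time_s: 20.82
position: [0.5336, -0.1022, 0.1203]
tcp_rot: [3.141, 0.0, 2.16]
wrist_force: [1.3, 0.8, 1.2]
opening: 0.0513
grip_force: 28.0
```

```bash
python3 -m crank '[[0,0,-0.8,0,0,0,4],[0,0,-2,0,0,0,4],[0,0,-3,0,0,0,4],[0,0,-2.2,0,0,0,4],[0,0,-1,0,0,0,4],[0,0,0,0,0,0,4],[0,0,0,0,0,0,4]]'
python3 -c "
from h import *
togo(.5193,.2018,.2,33.75)"
```

```text
time_s: 21.4
position: [0.5329, -0.1021, 0.2094]
tcp_rot: [-3.141, -0.001, 2.16]
wrist_force: [-0.7, 0.2, -4.5]
opening: 0.0514
grip_force: 28.0
t 21.4 pos [ 0.5329 -0.1021  0.2094] ang 33.75 tilt z [-0.001  0.    -1.   ] op 0.0514 grip 28.0 
 shift cm [26.02 15.75  0.95] az -0.0
```

```bash
python3 -m crank '[[1,0.6,0,0,0,0,4],[2,1.2,0,0,0,0,4],[2.6,1.57,0,0,0,0,4],[2.6,1.57,0,0,0,0,4],[2.6,1.57,0,0,0,0,4],[2.6,1.57,0,0,0,0,4],[2.6,1.57,0,0,0,0,4],[2.6,1.57,0,0,0,0,4],[2.6,1.57,0,0,0,0,4],[2.6,1.57,0,0,0,0,4]]' >/dev/null
python3 -m crank '[[1.5,0.9,0,0,0,0,4],[0.7,0.45,0,0,0,0,4],[0,0,0,0,0,0,4],[0,0,0,0,0,0,4],[0,0,0,0,0,0,4],[0,0,0,0,0,0,4]]'
python3 -c "
from h import *
togo(.5193,.2018,.129,33.75)"
```

```text
time_s: 22.73
position: [0.5196, 0.2002, 0.2099]
tcp_rot: [-3.141, 0.0, 2.158]
wrist_force: [1.1, 0.5, -2.8]
opening: 0.0509
grip_force: 28.0
t 22.73 pos [0.5196 0.2002 0.2099] ang 33.67 tilt z [-0. -0. -1.] op 0.0509 grip 28.0 
 shift cm [0.15 0.07 8.09] az -0.08
```

```bash
python3 -m crank '[[0.15,0.07,1.5,0,0,0,4],[0,0,2.5,0,0,0,4],[0,0,2,0,0,0,4],[0,0,1,0,0,0,4],[0,0,0,0,0,0,4],[0,0,0,0,0,0,4],[0,0,0,0,0,0,4]]'
python3 -c "
from h import *
togo(.5193,.2018,.1285,33.75)"
```

```text
time_s: 23.32
position: [0.5201, 0.2029, 0.1414]
tcp_rot: [3.14, 0.001, 2.159]
wrist_force: [0.7, 0.8, -3.9]
opening: 0.0514
grip_force: 28.0
t 23.32 pos [0.5201 0.2029 0.1414] ang 33.73 tilt z [ 0.002  0.    -1.   ] op 0.0514 grip 28.0 
 shift cm [-0.05 -0.13  1.29] az -0.02
```

```bash
python3 -m crank '[[-0.05,-0.1,0.7,0,0,0,4],[0,0,0.45,0,0,0,4],[0,0,0.15,0,0,0,4],[0,0,0,0,0,0,4],[0,0,0,0,0,0,4],[0,0,0,0,0,0,6],[0,0,0,0,0,0,7.2],[0,0,0,0,0,0,7.2],[0,0,0,0,0,0,7.2],[0,0,0,0,0,0,7.2]]'
python3 -m crank '[[0,0,-1,0,0,0,7.2],[0,0,-3,0,0,0,7.2],[0,0,-4,0,0,0,7.2],[0,0,-4,0,0,0,9.2],[0,0,-1,0,0,0,9.2],[0,0,0,0,0,0,9.2]]'
python3 -c "
from h import *
togo(.5277,-.266,.25,33.75)"
```

```text
time_s: 24.15
position: [0.5186, 0.202, 0.127]
tcp_rot: [-3.141, -0.0, 2.16]
wrist_force: [-0.7, -0.0, 0.3]
opening: 0.0714
grip_force: 0.0
time_s: 24.65
position: [0.52, 0.2024, 0.2611]
tcp_rot: [3.135, 0.002, 2.16]
wrist_force: [-0.5, 0.5, -0.1]
opening: 0.0872
grip_force: 0.0
t 24.65 pos [0.52   0.2024 0.2611] ang 33.75 tilt z [ 0.006  0.002 -1.   ] op 0.0872 grip 0.0 
 shift cm [-39.37 -25.39   1.03] az 0.0
```

```bash
python3 -m crank '[[-1.5,-1,0,0,0,0,9.2],[-3.3,-2.13,0,0,0,0,9.2],[-3.3,-2.13,0,0,0,0,9.2],[-3.3,-2.13,0,0,0,0,9.2],[-3.3,-2.13,0,0,0,0,9.2],[-3.3,-2.13,0,0,0,0,9.2],[-3.3,-2.13,0,0,0,0,9.2],[-3.3,-2.13,0,0,0,0,9.2],[-3.3,-2.13,0,0,0,0,9.2],[-3.3,-2.13,0,0,0,0,9.2]]' >/dev/null
python3 -m crank '[[-3.3,-2.13,0,0,0,0,9.2],[-3.3,-2.13,0,0,0,0,9.2],[-1.55,-0.95,0,0,0,0,9.2],[0,0,0,0,0,0,9.2],[0,0,0,0,0,0,9.2],[0,0,0,0,0,0,9.2]]'
python3 - <<'E'
from h import *
togo(.528,-.266,.156,33.75)
for n in('bottle_d_mid','bottle_c_mid'):
  for c in('top','scene'):
    if n=='bottle_d_mid': snap(c,c+'5.png')
    print(c,n,[(np.round(r['xyz'],4),r['conf']) for r in ctrl.place_of(c,n)])
p,d=ctrl.capture('top');P=cloud('top',d)
q=P[(np.hypot(P[...,0]-.519,P[...,1]-.202)<.05)&(abs(P[...,2]-.154)<.006)]
print(len(q),q.mean(0))
E
```

```text
time_s: 25.98
position: [0.5261, -0.2652, 0.2563]
tcp_rot: [-3.141, -0.002, 2.16]
wrist_force: [0.1, 0.4, 0.8]
opening: 0.0918
grip_force: 0.0
t 25.98 pos [ 0.5261 -0.2652  0.2563] ang 33.77 tilt z [-0.001  0.001 -1.   ] op 0.0918 grip 0.0 
 shift cm [-0.19  0.12 10.03] az 0.02
top bottle_d_mid [(array([ 0.5247, -0.2652,  0.0921]), 0.73)]
scene bottle_d_mid [(array([ 0.5307, -0.2654,  0.0916]), 0.79)]
top bottle_c_mid [(array([0.52  , 0.2014, 0.0822]), 0.55)]
scene bottle_c_mid [(array([0.5203, 0.2015, 0.08  ]), 0.87), (array([0.3517, 0.0328, 0.0483]), 0.73)]
275 [0.51776401 0.20265099 0.1538774 ]
```

View pics/scene5.png

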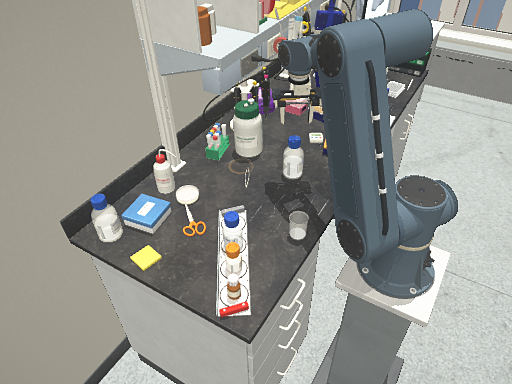

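Bottle c stands on pad 3 at (232,230), and a and b have not moved. Next is d, still at (293,158).

```bash
python3 -m crank '[[-0.15,0.12,1,0,0,0,9.2],[0,0,2.5,0,0,0,9.2],[0,0,3.5,0,0,0,9.2],[0,0,2,0,0,0,9.2],[0,0,1,0,0,0,9.2],[0,0,0,0,0,0,9.2],[0,0,0,0,0,0,9.2],[0,0,0,0,0,0,6],[0,0,0,0,0,0,4],[0,0,0,0,0,0,4]]' 38
python3 -m crank '[[0,0,0,0,0,0,4],[0,0,0,0,0,0,4],[0,0,0,0,0,0,4],[0,0,0,0,0,0,4],[0,0,0,0,0,0,4],[0,0,0,0,0,0,4],[0,0,0,0,0,0,4]]'
python3 -m crank '[[0,0,-0.8,0,0,0,4],[0,0,-2,0,0,0,4],[0,0,-3,0,0,0,4],[0,0,-2.2,0,0,0,4],[0,0,-1,0,0,0,4],[0,0,0,0,0,0,4],[0,0,0,0,0,0,4]]'
python3 -c "
from h import *
togo(.577,.114,.24,33.75)"
```

```text
time_s: 27.17
position: [0.5287, -0.2671, 0.1583]
tcp_rot: [3.141, 0.002, 2.16]
wrist_force: [-0.6, 0.8, -0.1]
opening: 0.0764
grip_force: 0.0
time_s: 27.75
position: [0.5284, -0.2668, 0.1573]
tcp_rot: [3.141, 0.0, 2.16]
wrist_force: [0.4, 0.9, 1.7]
opening: 0.0511
grip_force: 38.0
time_s: 28.33
position: [0.5276, -0.2665, 0.246]
tcp_rot: [-3.141, -0.001, 2.16]
wrist_force: [-1.8, 0.6, -7.7]
opening: 0.0508
grip_force: 38.0
t 28.33 pos [ 0.5276 -0.2665  0.246 ] ang 33.75 tilt z [-0.001  0.001 -1.   ] op 0.0508 grip 38.0 
 shift cm [28.9  25.25  0.62] az -0.0
```

```bash
python3 -m crank '[[1,0.87,0,0,0,0,4],[2,1.75,0,0,0,0,4],[2.4,2.1,0,0,0,0,4],[2.4,2.1,0,0,0,0,4],[2.4,2.1,0,0,0,0,4],[2.4,2.1,0,0,0,0,4],[2.4,2.1,0,0,0,0,4],[2.4,2.1,0,0,0,0,4],[2.4,2.1,0,0,0,0,4],[2.4,2.1,0,0,0,0,4]]' >/dev/null
python3 -m crank '[[2.4,2.1,0,0,0,0,4],[2.4,2.1,0,0,0,0,4],[1.2,1.05,0,0,0,0,4],[0.7,0.6,0,0,0,0,4],[0,0,0,0,0,0,4],[0,0,0,0,0,0,4],[0,0,0,0,0,0,4],[0,0,0,0,0,0,4]]'
python3 -c "
from h import *
togo(.577,.114,.166,33.75)"
```

```text
time_s: 29.83
position: [0.5776, 0.1127, 0.2469]
tcp_rot: [-3.141, -0.0, 2.158]
wrist_force: [-0.5, 0.2, -7.3]
opening: 0.0512
grip_force: 38.0
t 29.83 pos [0.5776 0.1127 0.2469] ang 33.67 tilt z [-0. -0. -1.] op 0.0512 grip 38.0 
 shift cm [0.14 0.02 8.09] az -0.08
```

```bash
python3 -m crank '[[0.1,0,1.5,0,0,0,4],[0,0,2,0,0,0,4],[0,0,1,0,0,0,4],[0,0,0.3,0,0,0,4],[0,0,0,0,0,0,4],[0,0,0,0,0,0,4],[0,0,0,0,0,0,4]]'
python3 -c "
from h import *
togo(.577,.114,.166,33.75)
snap('scene','s6.png')"
```

```text
time_s: 30.42
position: [0.5777, 0.1146, 0.2002]
tcp_rot: [3.14, 0.001, 2.16]
wrist_force: [-0.2, -1.1, -7.5]
opening: 0.051
grip_force: 38.0
t 30.42 pos [0.5777 0.1146 0.2002] ang 33.74 tilt z [ 0.002  0.    -1.   ] op 0.051 grip 38.0 
 shift cm [-0.01 -0.1   3.42] az -0.01
```

View pics/s6.png

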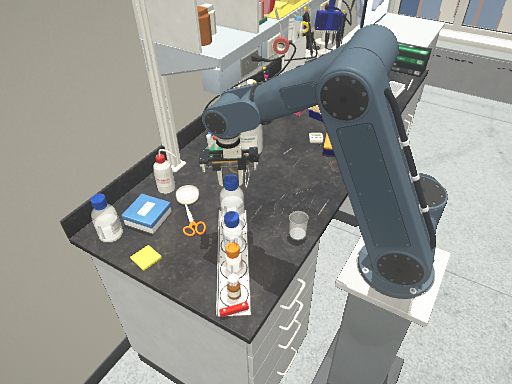

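The scene view shows d held upright above pad 4, around (231,195), clear of c at (232,220). I'll lower it and let go.

```bash
python3 -m crank '[[0,-0.1,0.8,0,0,0,4],[0,0,1.2,0,0,0,4],[0,0,0.8,0,0,0,4],[0,0,0.4,0,0,0,4],[0,0,0.2,0,0,0,4],[0,0,0,0,0,0,4],[0,0,0,0,0,0,4],[0,0,0,0,0,0,4]]'
python3 -m crank '[[0,0,0.05,0,0,0,4],[0,0,0,0,0,0,6],[0,0,0,0,0,0,7.2],[0,0,0,0,0,0,7.2],[0,0,0,0,0,0,7.2],[0,0,0,0,0,0,7.2],[0,0,-1,0,0,0,7.2],[0,0,-3,0,0,0,7.2],[0,0,-4,0,0,0,7.2],[0,0,-2,0,0,0,7.2]]'
python3 -c "
from h import *
togo(.45,-.2,.26,33.75)"
```

```text
time_s: 31.13
position: [0.576, 0.1141, 0.1653]
tcp_rot: [-3.141, -0.0, 2.16]
wrist_force: [-4.9, -0.8, 2.8]
opening: 0.0508
grip_force: 38.0
time_s: 31.97
position: [0.5773, 0.1143, 0.2695]
tcp_rot: [3.137, 0.002, 2.16]
wrist_force: [1.1, 0.2, 1.8]
opening: 0.0719
grip_force: 0.0
t 31.97 pos [0.5773 0.1143 0.2695] ang 33.75 tilt z [ 0.005  0.001 -1.   ] op 0.0719 grip 0.0 
 shift cm [-19.06 -28.05   0.88] az 0.0
```

```bash
python3 -m crank '[[-1,-1.5,0,0,0,0,7.2],[-2,-3,0,0,0,0,7.2],[-2,-3,0,0,0,0,7.2],[-2,-3,0,0,0,0,7.2],[-2,-3,0,0,0,0,7.2],[-2,-3,0,0,0,0,7.2],[-2,-3,0,0,0,0,7.2],[-2,-3,0,0,0,0,7.2],[-2,-3,0,0,0,0,7.2],[-1,-1.5,0,0,0,0,7.2]]' >/dev/null
python3 -m crank '[[0,0,0,0,0,0,7.2],[0,0,0,0,0,0,7.2],[0,0,0,0,0,0,7.2],[0,0,0,0,0,0,7.2]]'
python3 - <<'E'
from h import *
p,d=snap('top','t7.png');P=cloud('top',d)
for n,x,y,h in[('a',.4027,.3757,.094),('b',.4605,.288,.116),('c',.5193,.2018,.154),('d',.577,.1138,.19),('beaker',.35,.036,.085)]:
    q=P[(np.hypot(P[...,0]-x,P[...,1]-y)<.04)&(abs(P[...,2]-h)<.006)]
    c,r=cv2.minEnclosingCircle(q[:,:2].astype(np.float32).reshape(-1,1,2))
    print(n,len(q),q.mean(0).round(4),np.round(c,4),'off mm',np.round((np.array(c)-[x,y])*1000,1),round(r,4))
for c in'abcd':print(c,[(np.round(r['xyz'],4).tolist(),round(r['conf'],2)) for r in ctrl.place_of('top',f'bottle_{c}_mid')])
E
```

```text
time_s: 33.13
position: [0.4523, -0.1846, 0.2649]
tcp_rot: [3.141, 0.0, 2.161]
wrist_force: [-0.4, -0.7, 0.2]
opening: 0.0721
grip_force: 0.0
a 112 [0.4014 0.3739 0.0943] [0.4012 0.3735] off mm [-1.5 -2.2] 0.0172
b 203 [0.46   0.287  0.1158] [0.46   0.2878] off mm [-0.5 -0.2] 0.0222
c 268 [0.5178 0.2025 0.154 ] [0.5181 0.2028] off mm [-1.2  1. ] 0.0251
d 286 [0.5739 0.1144 0.1899] [0.5743 0.1144] off mm [-2.7  0.6] 0.0252
beaker 94 [0.3497 0.0378 0.0845] [0.3496 0.0355] off mm [-0.4 -0.5] 0.0342
a [([0.4028, 0.3772, 0.0465], 0.68)]
b [([0.4606, 0.29, 0.0625], 0.77)]
c [([0.5215, 0.2018, 0.0831], 0.66), ([0.4025, 0.3759, 0.0062], 0.59)]
d [([0.5705, 0.113, 0.0987], 0.91)]
```

View pics/t7.png

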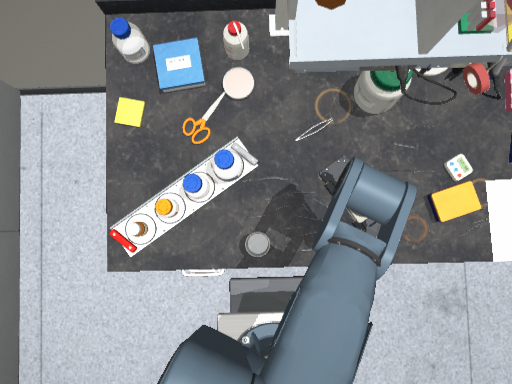

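The top view shows all four bottles upright and in order, from a next to the red block (140,229) to d at the grey end (225,160). By my measurements each is within about 3 mm of its pad's centre. The beaker is still at (258,243) and the gripper is empty and clear.

```bash
python3 -c "
from h import *
print(ctrl.close_job())"
```

```text
the job is handed in; nothing more can be done
None
```

The job is handed in: all four bottles stand on their pads in order of height from the red block, each about 3 mm or less from centre by the last camera check, with the beaker where it was and the gripper empty (verdict not shown to me).

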